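# Dock the vial rack and bolt it in with the fold-away crank

## Robot

A 6-joint arm with a two-finger parallel gripper is mounted at the origin on the work surface. World frame = base frame: x ahead of the robot, y to its left, z up, the work surface at z = 0. Lengths are in mm, angles in rad, forces in N, time in s.
With the tool pointing down it reaches from about 300 to 775 mm from the base axis. Payload 14.6 kg.
Tool frame: the origin (TCP) lies between the finger pads; the fingertips stand 19 mm ahead of it and the grasp point (between the pads) is the TCP; x points along the fingers, y is the direction in which the jaws open and shut, and the axes are right-handed (so a half turn about x gives the same grasp; the last joint's range is limited). The gripper opens to 94 mm and grips with 3 to 60 N. Pads are 16 mm wide; open, the fingers measure 119 mm over their backs; the gripper's body (75 mm by 177 mm) begins 78 mm behind the grasp point.
Start: joints at [1.105, 0.3, 1.521, -0, 1.321, -0.067], TCP at [213.569, 506.831, 224.446] pointing down, gripper open.
Joint ranges: [-3.03, 3.03], [-0.79, 2.21], [0.23, 2.52], [-1.04, 4.18], [0, 3.07], [-2.55, 2.55]. Speed limits (rad/s): [2.22, 2.22, 2.57, 3.14, 3.14, 3.14].

## Interface

Orientations are given as [roll, pitch, yaw] about the fixed x, y, z axes, in that order (R = Rz(yaw) Ry(pitch) Rx(roll)).
In Python, from cell import manip gives the robot as it stands.
- The arm moves only by the tool jog_arm, never from a script. Its argument "series" is one flat list of numbers, 7 for each row, row after row: the turn, a rotation vector about the world's x, y, z in rad, then the shift along the world's x, y, z in m, then the opening, from -1 (shut) to 1 (fully open). A call has 1 to 20 rows; each row is the pose to reach, as a shift and turn from the pose commanded when the call began; what a row does not reach only later rows make up. A row lasts 1/8 s, in which the tool goes at most 62.5 mm and 10.7 degrees, less where a joint would pass 70% of its speed; a pose out of reach is approached as far as the arm can. A call with a gripper value outside its range is refused whole. The fingers move at their own pace and stop on an object; "squeeze" is the grip in N (left out, the last holds). Time passes only in rows, so rows that repeat a pose let the fingers close. It gives the time, the measured TCP pose, the force and the opening at its end, in the units of the state.
- manip.read_state(): the state, without advancing time (a new reading comes with each control period).
- manip.camera(name): name is "side" or "top"; returns a dict with "color" (420x560x3 uint8, blue, green, red), "range_z" (420x560 float32, mm along the optical axis (not along the pixel's ray), 0 where there is no reading), "fx", "fy", "cx", "cy" (pixels), "pose" (4x4, takes a point from camera to world coordinates). Camera axes: x right, y down, z forward; pixel columns grow to the right and rows downward; lengths in mm; the calibration is good to about 2 mm. A picture is of the moment at which its call begins.
- manip.sign_off(): hands the job in, once; it reports no verdict.
The state is a dict: "clock": time; "joints": joint angles; "qd": joint speeds; "effort": joint torques, N m; "eef_pos": TCP position; "eef_rot": TCP orientation; "wrist_force": force on the tool from outside, world axes, zero at the start; "moment": the same for the moment, N m; "finger_gap": finger opening in mm.
Only numpy, scipy, OpenCV 4.12 (cv2) and the standard library are available. Lean on these libraries where they do the work, as an engineer would, in place of code of your own. Each camera call takes 0.05 s, during which the arm holds its last target.

## Task

First slide the black vial rack along the bench, nose first, into the V-shaped guides until it sits fully home, without lifting or tipping it. Then unfold the crank's handle (black, with a red ball) until it stands straight up against its stop, and after that wind the crank counter-clockwise, seen from above, to its end stop, so that the orange-tipped bolt is shut behind the rack. The handle must still stand up at the end; leave all the other things where they stand.

Things in the scene. Friction and masses are not known exactly. Their poses are not given: they have to be found in the camera images.
- rack_mid (a point): Loose black rack of amber 12 mm vials, about 0.35 kg, to be pushed. In plan a 40 x 90 mm rectangle (90 wide) with a 30 mm long nose that tapers at 30 degrees a side from 90 mm to 55 mm. This point lies on its centre line where the rectangle meets the nose, 12 mm above its underside; x points along the nose, z up. The flat rear face lies at x = -40 mm (90 mm wide), the nose's front at x = +30 mm. Block 24 mm high; the vials' caps reach 40 mm above the bench.
- nest (a point): Where rack_mid lies when the rack is fully home: both tapered nose faces bear on the two white guides. Fixed to the docking station (which is fixed to the bench, at varying places). x points into the V (the pushing direction), y left, z up; 12 mm above the bench. Guides: 30 mm high bars of slippery white plastic on a dark, thin, flush plate, 30 degrees either side of x, mouth 136 mm wide at x = -40 mm. The rack slides on the bare bench.
- hub (a point): Point on the crank's vertical axis, fixed to the docking station (same axes as nest), at x = -56, y = -190 mm from nest, 76 mm above the bench. Below it is the white gearbox, 78 x 76 mm in plan and 50 mm high, centred on the axis, then a shaft. The crank arm is a flat steel bar 16 mm wide, from the axis 73 mm outward, top at 83 mm above the bench; the crank's round hub is 28 mm in diameter, top at 84 mm.
- crank (a joint): Angle of the crank, rad, growing counter-clockwise seen from above, from 0 (stop, bolt open) to 5.2 (end stop, bolt shut). The arm points from the axis in the direction crank - 0.6 rad measured from the station's x axis. Starts between 0 and 1.2. Dry friction about 0.15 N m, stays where it is left.
- grip_hinge (a point): Hinge of the fold-away handle: on the crank arm 65 mm from the crank's axis, 95 mm above the bench. The hinge axis is level and square to the arm. It turns with the crank.
- grip (a joint): Angle of the fold-away handle, rad: 0 = folded, lying level back over the arm towards and past the hub; 1.571 = upright at its stop (working position). Starts between 0 and 0.3. Dry friction of 0.35 N m (about 4 N at the ball) holds it wherever it is left.
- grip_ball (a point): Centre of the red ball, 24 mm in diameter, at the handle's free end, 93 mm from the hinge. Between hinge and ball the handle is a black round sleeve 18 mm in diameter, from 14 to 89 mm from the hinge. Folded, the ball overhangs 28 mm past the crank's axis with nothing but the gearbox's top 33 mm below its underside; upright, the ball's top is 200 mm above the bench.
- bolt (a joint): Travel of the steel bolt with the orange tip, m, driven by the crank (22 mm a radian): 0 open to 0.1144 shut. It slides along the station's +y, 9 to 27 mm above the bench, its centre line at x = -56 mm from nest and 16 mm wide; its tip lies at y = -125 mm + travel. It passes 8 mm behind the rear face of a rack that is home, and strikes a rack that is not.
- tall_bottle_mid (a point): Bystander, leave alone: tall amber glass bottle, black cap, 56 mm diameter, 165 mm high. Point at its centre, half-way up.
- amber_bottle_mid (a point): Bystander, leave alone: amber glass bottle, white cap, 52 mm diameter, 95 mm high. Point at its centre, half-way up.
- jar_mid (a point): Bystander, leave alone: clear jar, green cap, 56 mm diameter, 65 mm high. Point at its centre, half-way up.
- vial_mid (a point): Bystander, leave alone: single loose amber vial, black cap, 28 mm diameter, 50 mm high. Point at its centre, half-way up.
- can_mid (a point): Bystander, leave alone: small white tub, blue cap, 40 mm diameter, 45 mm high. Point at its centre, half-way up.
- tip_box_mid (a point): Bystander, leave alone: closed blue tip box, 75 x 55 x 45 mm. Point at its centre, half-way up.
- beaker_mid (a point): Bystander, leave alone: glass beaker, 60 mm diameter, 75 mm high. Point at its centre, half-way up.
- rack: The same rack as rack_mid, with the same axes, but with the origin on its underside (12 mm lower). Seating it in the guides from off-centre may take 20 to 25 N.
Mind the look-alikes: they are no part of the job. What is shaped like the rack but pink is not meant.

How it is judged (in metres and radians):
On the way, in this order (a step that is already met when the one before it is completed fails the run):
1. the rack is fully home in the guides (x of rack_mid in the frame of nest between -0.005 and 0.005 m and y of rack_mid in the frame of nest between -0.006 and 0.006 m and angle between the x axis of rack_mid and the x axis of nest, either way round below 0.07 rad and angle between rack_mid's own z axis and vertical below 0.06 rad), for 0.2 s.
2. the handle is unfolded upright (value of joint grip above 1.42 rad), for 0.2 s.
3. the crank is wound to its end stop and the bolt is shut (value of joint crank above 5.05 rad and value of joint bolt above 0.11 m), for 0.2 s.
At the end, for the whole second after the job is handed in: The rack is home in the guides (rack_mid within 5 mm of nest along x, 6 mm along y, square to 0.07 rad, flat) and at rest, the handle stands upright (grip above 1.42 rad), and the crank is wound to its end stop (crank above 5.05 rad, bolt above 110 mm) (all of step 1 and all of step 3 and value of joint grip above 1.42 rad and linear speed of rack below 0.02 m/s); the robot touches nothing.
It fails at once if the rack is lifted more than 12 mm or tipped more than 0.3 rad (height (world z) of rack_mid above 0.024 m or angle between rack_mid's own z axis and vertical above 0.3 rad).
It fails at once if the crank is wound past 2 rad with the handle less than 1 rad unfolded (value of joint crank above 2 rad and value of joint grip below 1 rad).
It fails at once if a bystander is moved more than 25 mm or tipped over (distance of any of tall_bottle_mid, amber_bottle_mid, jar_mid, vial_mid, can_mid, tip_box_mid, beaker_mid from where it was at the start of the episode above 0.025 m or angle between any of tall_bottle_mid, amber_bottle_mid, jar_mid, vial_mid, can_mid, tip_box_mid, beaker_mid's own z axis and vertical above 0.5 rad).
It also fails if it takes over 72 s, if anything falls off the work surface, if the arm or the gripper's body presses on something with over 40 N, if the wrist force passes 120 N, or if a joint passes its speed limit or range.

## Working session

There is one attempt and no reset: what is moved stays moved. The work goes in short steps, Python scripts to look and compute and a tool call to move; the robot and the scene stay as the last step left them, time stands still between calls to the robot, and variables do not carry over. Pictures are saved under pics/ and viewed, and the job is handed in when it is done.

Besides the shell and the picture viewer there is one more tool, called as name(argument=value, ...), one argument or row to a line, values as JSON. jog_arm: Moves the arm, as the interface text tells. Its arguments: {"type":"object","properties":{"series":{"type":"array","items":{"type":"number"}},"squeeze":{"type":"number"}},"required":["series"]}

```bash
mkdir -p pics; ls; cat > h.py <<'E'
import numpy as np,cv2
from cell import manip
def grab(n,tag):
    c=manip.camera(n); cv2.imwrite(f'pics/{tag}.png',c['color']); np.savez(f'pics/{tag}.npz',**{k:c[k] for k in c}); return c
def pt(c,u,v,z=None):
    P=np.array(c['pose']);r=np.array([(u-c['cx'])/c['fx'],(v-c['cy'])/c['fy'],1.]);d=P[:3,:3]@r
    if z is None: t=float(c['range_z'][int(v),int(u)])
    else: t=(z-P[2,3])/d[2]
    return P[:3,3]+t*d
def cloud(c):
    Z=c['range_z'];v,u=np.indices(Z.shape)
    p=np.stack([(u-c['cx'])/c['fx']*Z,(v-c['cy'])/c['fy']*Z,Z],-1)
    P=np.array(c['pose']);return p@P[:3,:3].T+P[:3,3]
E
python3 - <<'E'
from h import *
print(manip.read_state())
for n in('side','top'):
    c=grab(n,n+'0');print(n,c['fx'],c['cx'],c['cy'],c['pose'])
E
```

```text
pics
{'clock': 0.0, 'joints': array([ 1.10538761e+00,  3.00549840e-01,  1.52161805e+00, -1.16740055e-05,
        1.32068490e+00, -6.65745114e-02]), 'qd': array([-7.93543535e-04, -3.39691046e-04,  7.80233728e-04, -2.89863530e-05,
       -3.29753055e-04, -1.11328028e-04]), 'effort': array([ 7.22408895e-04, -5.31803513e+01, -3.52744102e+01,  7.08603440e-02,
        2.43866531e-02, -4.72552301e-05]), 'eef_pos': array([213.4683343 , 506.61018848, 223.82748638]), 'eef_rot': array([-1.62839815,  1.56953614, -2.02722945]), 'wrist_force': array([-0.02720993, -0.57980229,  0.27524223]), 'moment': array([-0.03374958,  0.04013033,  0.08323622]), 'finger_gap': 93.93958303047879}
side 509.68175137518136 277.4373932443243 206.2740466738846 [[-9.91082259e-01 -5.82519472e-02  1.19844343e-01  4.37153936e+02]
 [-1.31769992e-01  5.62182917e-01 -8.16447817e-01  7.68675760e+02]
 [-1.98147671e-02 -8.24958835e-01 -5.64845374e-01  5.97447995e+02]
 [ 0.00000000e+00  0.00000000e+00  0.00000000e+00  1.00000000e+00]]
top 396.4505174651698 284.286782760327 206.58314426803054 [[ 4.07914784e-03 -9.90168844e-01  1.39817814e-01  4.55318255e+02]
 [-9.99938798e-01 -5.47678216e-03 -9.61280134e-03  5.87114117e+01]
 [ 1.02840481e-02 -1.39770045e-01 -9.90130584e-01  8.20832670e+02]
 [ 0.00000000e+00  0.00000000e+00  0.00000000e+00  1.00000000e+00]]
```

View pics/top0.png

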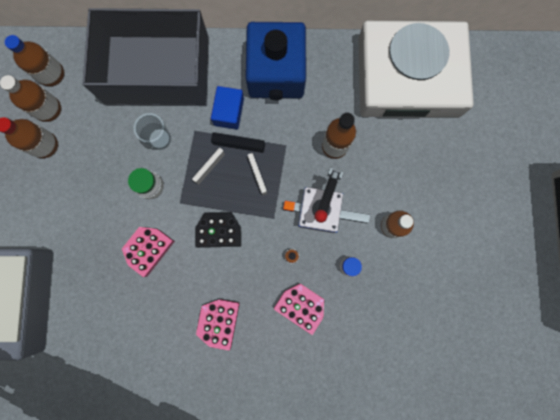

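View pics/side0.png

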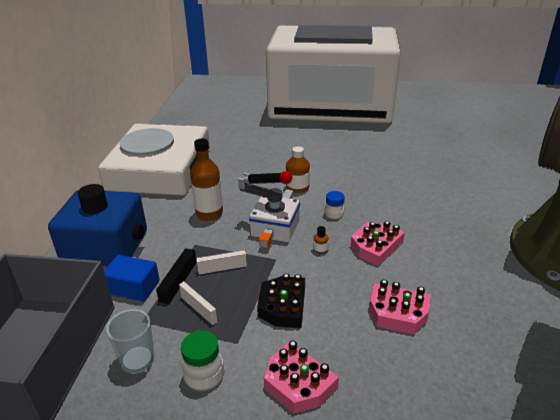

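The top view shows the plate with white guides (~230,170) and the black rack just below it (218,230). The gearbox is at (321,210), the ball at (321,215), the handle hinge near (335,175), and the orange tip at (289,206). The tall bottle is close to the crank at (341,130). I'll measure these next.

```bash
python3 - <<'E'
from h import *
c=dict(np.load('pics/top0.npz'));C=c['color'];W=cloud(c)
big=cv2.resize(C[100:290,120:430],None,fx=2.5,fy=2.5,interpolation=cv2.INTER_CUBIC);cv2.imwrite('pics/topz.png',big)
hsv=cv2.cvtColor(C,cv2.COLOR_BGR2HSV)
def comps(m,name,mn=25):
    n,l,s,ce=cv2.connectedComponentsWithStats(m.astype(np.uint8))
    for i in range(1,n):
        if s[i,4]<mn: continue
        k=l==i;print(name,s[i,:5],ce[i].round(1),'medXYZ',np.median(W[k],0).round(1),'zmax',W[k][:,2].max().round(1))
        if name=='white':
            q=cv2.findContours(k.astype(np.uint8),0,1)[0][0];b=cv2.minAreaRect(q);bp=cv2.boxPoints(b)
            print('  box@z30',[pt(c,*p,z=30)[:2].round(1) for p in bp])
roi=np.zeros(C.shape[:2],bool);roi[100:290,120:430]=1
comps(roi&(hsv[...,2]>180)&(hsv[...,1]<50),'white')
comps(roi&(hsv[...,0]>5)&(hsv[...,0]<18)&(hsv[...,1]>190)&(hsv[...,2]>180),'orange',8)
comps(roi&((hsv[...,0]<4)|(hsv[...,0]>174))&(hsv[...,1]>170)&(hsv[...,2]>100),'red',8)
comps(roi&(hsv[...,2]<45),'black')
comps(roi&(hsv[...,0]>50)&(hsv[...,0]<70)&(hsv[...,1]>150),'green')
E
```

```text
white [368 100  62   6 363] [399.2 102.4] medXYZ [ 774.3 -178.2   65.1] zmax 820.8
  box@z30 [array([ 793.9, -123.8]), array([ 795. , -252.3]), array([ 784. , -251.8]), array([ 782.9, -123.5])]
white [193 149  29  32 159] [207.1 164.7] medXYZ [652.1 209.2  30.6] zmax 34.4
  box@z30 [array([623.5, 237.7]), array([687.5, 185.6]), array([682.2, 179.5]), array([618.3, 231.7])]
white [249 154  17  38 158] [256.7 172.7] medXYZ [635.9 106.9  30.3] zmax 34.0
  box@z30 [array([674.4, 126.6]), array([677.5, 119. ]), array([599.8,  89.1]), array([596.9,  96.6])]
white [301 189  15  32 188] [307.1 201.8] medXYZ [575.5   6.7  50.5] zmax 820.8
  box@z30 [array([545.8,  31. ]), array([609. ,   4.1]), array([601.7, -13. ]), array([538.6,  14. ])]
white [305 193  64  38 617] [336.4 215.8] medXYZ [546.6 -48.3  49.9] zmax 820.8
  box@z30 [array([530.9,  10.4]), array([605.1, -58.7]), array([ 545. , -121.4]), array([472.4, -52.2])]
white [401 215  12  13 115] [406.3 220.8] medXYZ [ 532.1 -173.2   95.8] zmax 99.2
  box@z30 [array([ 539. , -177.7]), array([ 555.3, -194.5]), array([ 539.2, -210. ]), array([ 523. , -193.2])]
orange [284 202  10   8  63] [288.6 205.3] medXYZ [570.2  41.5  28.3] zmax 31.9
red [316 211  10  10  85] [320.6 215.5] medXYZ [537.7 -12.  132.6] zmax 135.8
black [384 111  44   5 211] [405.2 113. ] medXYZ [ 763.  -198.1   38. ] zmax 820.8
black [339 114  14  15 172] [345.7 121.2] medXYZ [697.6 -53.2 165.1] zmax 820.8
black [212 133  53  19 587] [237.8 142.4] medXYZ [700.7 147.3  29.7] zmax 820.8
black [318 178  18  33 243] [327.2 194.3] medXYZ [577.3 -25.3 118.3] zmax 820.8
black [196 213  44  33 923] [218.6 229.4] medXYZ [521.4 181.7  24.7] zmax 820.8
green [129 169  24  24 450] [140.6 180.3] medXYZ [612.2 329.5  65.5] zmax 820.8
```

View pics/topz.png

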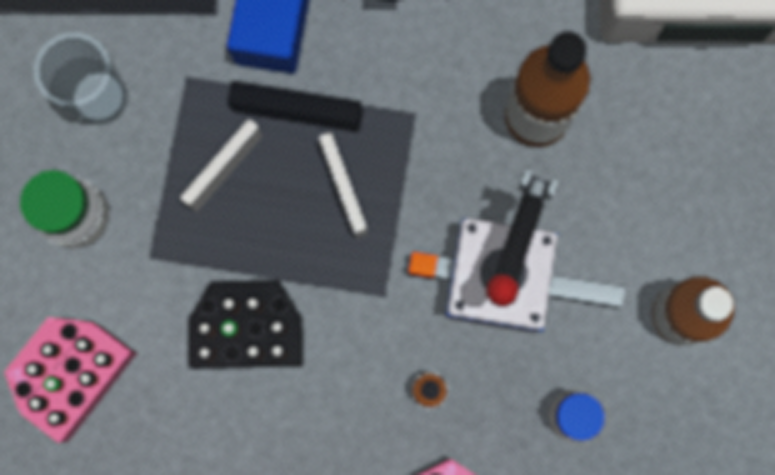

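```bash
python3 - <<'E'
from h import *
c=dict(np.load('pics/top0.npz'));C=c['color'];W=cloud(c);g=cv2.cvtColor(C,cv2.COLOR_BGR2GRAY)
hsv=cv2.cvtColor(C,cv2.COLOR_BGR2HSV);X,Y,Z=W[...,0],W[...,1],W[...,2]
# guides upsampled
S=4
G=cv2.resize(g,None,fx=S,fy=S,interpolation=cv2.INTER_CUBIC)
lines=[]
for (a,b,u,v) in[(188,140,40,45),(244,148,28,50)]:
    sub=G[b*S:(b+v)*S,a*S:(a+u)*S];m=(sub>140).astype(np.uint8)
    n,l,s,ce=cv2.connectedComponentsWithStats(m);i=1+np.argmax(s[1:,4])
    q=cv2.findContours((l==i).astype(np.uint8),0,1)[0][0]
    bp=cv2.boxPoints(cv2.minAreaRect(q)); bp=(bp+0.5)/S-0.5+[a,b]
    w=np.array([pt(c,*p,z=30)[:2] for p in bp]);print(w.round(1).tolist())
    e=[np.linalg.norm(w[k]-w[(k+1)%4]) for k in range(4)];print(np.round(e,1))
    lo=[k for k in np.argsort(e)[2:]]
    cen=np.array([640,155]); k=min(lo,key=lambda k:np.linalg.norm((w[k]+w[(k+1)%4])/2-cen))
    lines.append((w[k],w[(k+1)%4]))
dirs=[]
for p,q in lines:
    d=q-p;d/=np.linalg.norm(d);d=d if d[0]>0 else -d;dirs.append(d)
yaw=np.mean([np.arctan2(d[1],d[0]) for d in dirs])
A=np.array([dirs[0],-dirs[1]]).T;t=np.linalg.solve(A,lines[1][0]-lines[0][0]);apex=lines[0][0]+t[0]*dirs[0]
print('angles',[np.degrees(np.arctan2(d[1],d[0])) for d in dirs],'yaw',yaw)
ex=np.array([np.cos(yaw),np.sin(yaw)]);ey=np.array([-ex[1],ex[0]])
nest=apex-77.94*ex;print('nest',nest,'hub',nest-56*ex-190*ey)
def rectz(m,name):
    n,l,s,ce=cv2.connectedComponentsWithStats(m.astype(np.uint8));i=1+np.argmax(s[1:,4]);P=W[l==i][:,:2].astype(np.float32)
    r=cv2.minAreaRect(P);print(name,r,np.median(W[l==i],0));return P
near=lambda x,y,d:(abs(X-x)<d)&(abs(Y-y)<d)
rectz(near(560,-20,60)&(abs(Z-50)<5),'gear')
P=rectz(near(525,180,65)&(Z>19)&(Z<45),'rack')
m=near(525,180,70)&(hsv[...,2]<75)
M=cv2.resize(hsv[...,2],None,fx=S,fy=S,interpolation=cv2.INTER_CUBIC)[200*S:255*S,185*S:250*S]
mm=cv2.morphologyEx((M<65).astype(np.uint8),cv2.MORPH_CLOSE,np.ones((25,25)))
q=max(cv2.findContours(mm,0,1)[0],key=cv2.contourArea);h=cv2.convexHull(q)
ap=cv2.approxPolyDP(h,6,True)[:,0]
ap=(ap+0.5)/S-0.5+[185,200]
print('rackpoly z24',[pt(c,*p,z=24)[:2].round(1).tolist() for p in ap],ap.round(1).tolist())
for nm,u,v,z in[('vial',291,256,50),('can',351,267,45)]:print(nm,pt(c,u,v,z))
print('ball z106?',pt(c,320.6,215.5,120),'tall cap',pt(c,345.7,121,165))
E
```

```text
[[623.4, 239.8], [690.4, 185.3], [683.1, 176.9], [616.2, 231.4]]
[86.4 11.2 86.3 11.1]
[[675.2, 128.3], [679.3, 117.9], [598.5, 87.2], [594.6, 97.4]]
[11.1 86.4 11.  86.3]
angles [np.float64(-39.17963675907925), np.float64(20.92204338710395)] yaw -0.15932755891563138
nest [644.22946003 158.20970516] hub [558.79442475 -20.49914954]
gear ((560.4083862304688, -20.67365264892578), (76.55538177490234, 78.00957489013672), 81.01518249511719) [555.95432175 -13.07477616  50.65151289]
rack ((521.831298828125, 185.100830078125), (68.95541381835938, 90.5525894165039), 0.6725912690162659) [518.07188747 185.12338858  25.05902521]
rackpoly z24 [[558.0, 159.5], [527.1, 140.7], [489.5, 139.5], [487.1, 226.7], [523.6, 229.5], [552.1, 214.9]] [[230.6, 211.1], [239.6, 226.4], [239.9, 245.1], [196.1, 246.1], [195.4, 227.9], [203.1, 213.9]]
vial [467.91635978  37.87710631  50.        ]
can [447.33326436 -78.60826279  45.        ]
ball z106? [538.59961202 -12.8500237  120.        ] tall cap [697.70663578 -53.05842293 165.        ]
```

```bash
cat >> h.py <<'E'
from scipy.spatial.transform import Rotation as R
def tool():
    s=manip.read_state();return s,R.from_euler('xyz',s['eef_rot'])
E
python3 - <<'E'
from h import *
s,r=tool();M=r.as_matrix();print(M.round(3))
y=M[:,1];a=np.arctan2(y[1],y[0]);print('jaw angle',a)
for t in(np.pi/2+.02,-np.pi/2+.02): print('dyaw',t-a)
E
```

```text
[[-0.     0.388  0.922]
 [-0.001  0.922 -0.388]
 [-1.    -0.001 -0.   ]]
jaw angle 1.1720101724499092
dyaw 0.41878615434498734
dyaw -2.7228064992448058
```

jog_arm(
  series=[0,0,0.2,0.1,-0.14,0,0.06,0,0,0.419,0.2,-0.28,0,0.06,0,0,0.419,0.2415,-0.3216,0,0.06,0,0,0.419,0.2415,-0.3216,0,0.06,0,0,0.419,0.2415,-0.3216,0,0.06,0,0,0.419,0.2415,-0.3216,0,0.06,0,0,0.419,0.2415,-0.3216,0,0.06,0,0,0.419,0.2415,-0.3216,0,0.06,0,0,0.419,0.2415,-0.3216,0,0.06,0,0,0.419,0.2415,-0.3216,-0.1,0.06,0,0,0.419,0.2415,-0.3216,-0.15,0.06,0,0,0.419,0.2415,-0.3216,-0.192,0.06,0,0,0.419,0.2415,-0.3216,-0.192,0.06,0,0,0.419,0.2415,-0.3216,-0.192,0.06,0,0,0.419,0.2415,-0.3216,-0.192,0.06],
)

```text
clock: 1.98
eef_pos: [456.3, 185.9, 35.0]
eef_rot: [0.294, 1.567, 0.315]
wrist_force: [0.3, -0.2, -0.2]
finger_gap: 49.5
```

```bash
python3 - <<'E'
from h import *
c=grab('side','side1')
cv2.imwrite('pics/side1z.png',cv2.resize(c['color'][150:400,180:440],None,fx=3,fy=2.4))
E
```

```text
(no output)
```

View pics/side1z.png

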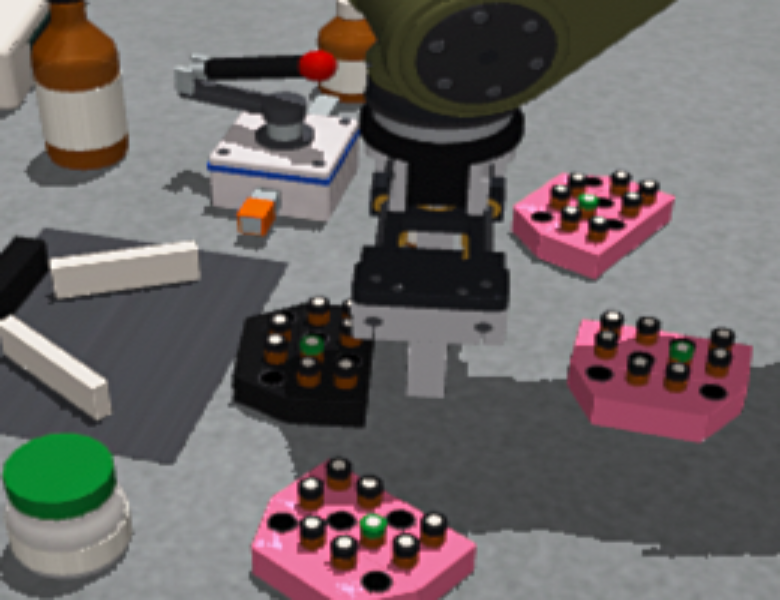

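jog_arm(
  series=[0,0,0,0.01,0,0,0.06,0,0,0,0.02,0,0,0.06,0,0,-0.01,0.028,-0.001,0,0.06,0,0,-0.025,0.036,-0.002,0,0.06,0,0,-0.04,0.044,-0.004,0,0.06,0,0,-0.055,0.052,-0.005,0,0.06,0,0,-0.07,0.06,-0.006,0,0.06,0,0,-0.085,0.068,-0.007,0,0.06,0,0,-0.1,0.076,-0.009,0,0.06,0,0,-0.115,0.084,-0.01,0,0.06,0,0,-0.13,0.092,-0.012,0,0.06,0,0,-0.145,0.1,-0.013,0,0.06,0,0,-0.16,0.106,-0.014,0,0.06,0,0,-0.17,0.112,-0.015,0,0.06,0,0,-0.179,0.118,-0.016,0,0.06,0,0,-0.179,0.118,-0.016,0,0.06],
)

```text
clock: 4.03
eef_pos: [573.6, 169.1, 32.5]
eef_rot: [0.237, 1.57, 0.077]
wrist_force: [-1.0, 0.3, 0.3]
finger_gap: 50.0
```

```bash
python3 - <<'E'
from h import *
s,r=tool();print(s['eef_pos'],s['wrist_force'],s['moment'],r.as_matrix()[:,1])
c=grab('side','side2')
cv2.imwrite('pics/side2z.png',cv2.resize(c['color'][200:380,120:360],None,fx=3.3,fy=3.3))
E
```

```text
[573.63180687 169.10983981  32.54884776] [-0.96162785  0.30499682  0.29048951] [ 0.02191655 -0.0336221  -0.05316564] [1.58447123e-01 9.87367445e-01 1.94313768e-04]
```

View pics/side2z.png

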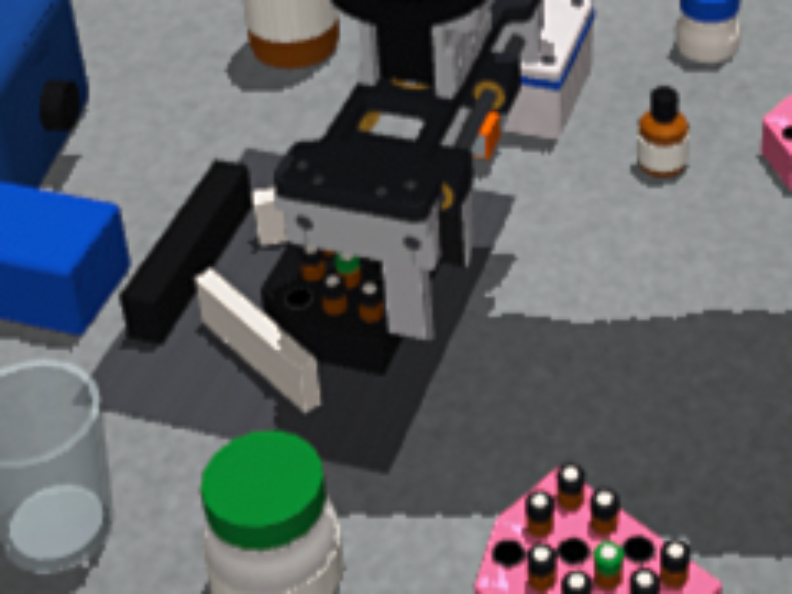

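jog_arm(
  series=[0,0,0,0.005,-0.001,0,0.06,0,0,0,0.01,-0.0015,0,0.06,0,0,0,0.014,-0.002,0,0.06,0,0,0,0.017,-0.0025,0,0.06,0,0,0,0.019,-0.003,0,0.06,0,0,0,0.021,-0.0033,0,0.06,0,0,0,0.021,-0.0033,0,0.06],
)

```text
clock: 4.95
eef_pos: [594.3, 165.9, 32.4]
eef_rot: [0.158, 1.57, -0.001]
wrist_force: [-0.1, -0.8, -0.2]
finger_gap: 50.0
```

jog_arm(
  series=[0,0,0,0.001,-0.0002,0,0.06,0,0,0,0.002,-0.0003,0,0.06,0,0,0,0.003,-0.0005,0,0.06,0,0,0,0.003,-0.0005,0,0.06],
)

```text
clock: 5.45
eef_pos: [596.3, 166.0, 32.5]
eef_rot: [3.037, 1.569, 2.879]
wrist_force: [-9.3, 3.8, 5.8]
finger_gap: 49.5
```

jog_arm(
  series=[0,0,0,0.001,-0.0002,0,0.06,0,0,0,0.002,-0.0003,0,0.06,0,0,0,0.002,-0.0003,0,0.06],
)

```text
clock: 5.82
eef_pos: [596.7, 166.0, 32.4]
eef_rot: [-3.047, 1.565, 3.078]
wrist_force: [-21.8, 4.6, 15.0]
finger_gap: 49.7
```

```bash
python3 - <<'E'
from h import *
s,r=tool();print(s['eef_pos'],s['wrist_force'],s['moment'],r.as_matrix()[:,1])
c=grab('side','side3')
cv2.imwrite('pics/side3z.png',cv2.resize(c['color'][200:380,120:360],None,fx=3.3,fy=3.3))
E
```

```text
[596.65693055 166.02266472  32.44018098] [-21.83977869   4.56553066  15.00271942] [ 1.06710143  4.20614358 -0.09015233] [ 1.57696273e-01  9.87487485e-01 -5.93049534e-04]
```

View pics/side3z.png

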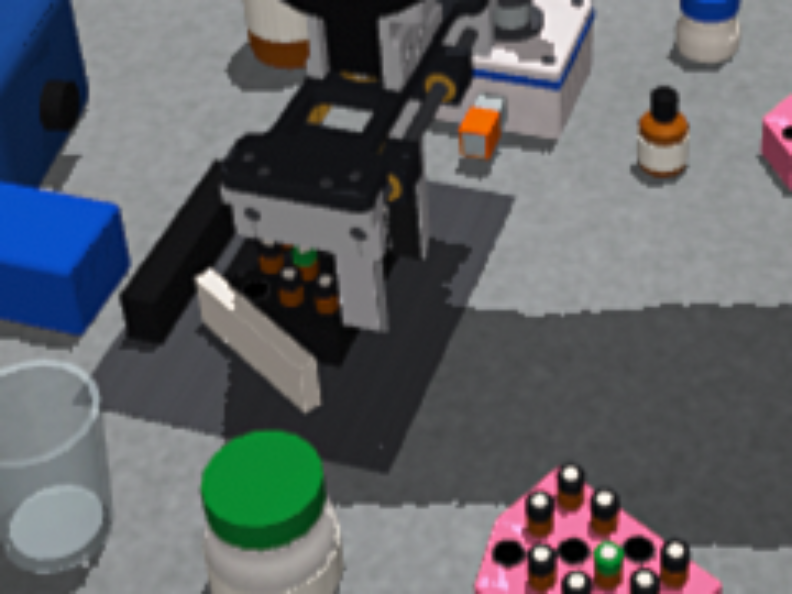

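jog_arm(
  series=[0,0,0,0.001,-0.0002,0,0.06,0,0,0,0.0015,-0.0003,0,0.06,0,0,0,0.0015,-0.0003,0,0.06],
)

```text
clock: 6.25
eef_pos: [596.8, 166.0, 32.4]
eef_rot: [-3.019, 1.561, 3.106]
wrist_force: [-32.8, 5.5, 21.6]
finger_gap: 49.5
```

jog_arm(
  series=[0,0,0,-0.004,0.0007,0,0.06,0,0,0,-0.015,0.0025,0,0.06,0,0,0,-0.04,0.0064,0,0.06,0,0,0,-0.064,0.0102,0,0.06,0,0,0,-0.08,0.0102,0.04,0.06,0,0,0,-0.09,0.0102,0.1,0.06,0,0,-0.18,-0.12,0.03,0.15,0.06,0,0,-0.36,-0.16,0.05,0.2,0.06,0,0,-0.54,-0.2,0.08,0.2,0.06,0,0,-0.72,-0.24,0.1,0.2,0.06,0,0,-0.9,-0.27,0.125,0.2,0.06,0,0,-1.08,-0.27,0.125,0.2,0.06,0,0,-1.26,-0.27,0.125,0.2,0.06,0,0,-1.44,-0.27,0.125,0.2,0.06,0,0,-1.62,-0.27,0.125,0.2,0.06,0,0,-1.7,-0.27,0.125,0.2,0.06,0,0,-1.7,-0.27,0.125,0.2,0.06],
)

```text
clock: 8.38
eef_pos: [330.5, 289.7, 232.4]
eef_rot: [2.262, 1.57, 0.404]
wrist_force: [-0.6, 0.2, 0.4]
finger_gap: 49.5
```

```bash
python3 - <<'E'
from h import *
s,r=tool();print(s['clock'],s['eef_pos'],s['joints'],r.as_matrix()[:,1])
c=grab('top','top4');cv2.imwrite('pics/top4z.png',cv2.resize(c['color'][90:290,150:420],None,fx=2.9,fy=2.9,interpolation=cv2.INTER_CUBIC))
d=grab('side','side4');cv2.imwrite('pics/side4z.png',cv2.resize(d['color'][130:380,120:400],None,fx=2.4,fy=2.4,interpolation=cv2.INTER_CUBIC))
E
```

```text
8.375 [330.46170171 289.68155072 232.39940073] [ 6.36426529e-01  4.30329083e-02  1.80298384e+00 -1.35121918e-04
  1.29502711e+00  9.24034700e-01] [ 9.58935396e-01 -2.83624255e-01  4.34475125e-04]
```

View pics/top4z.png

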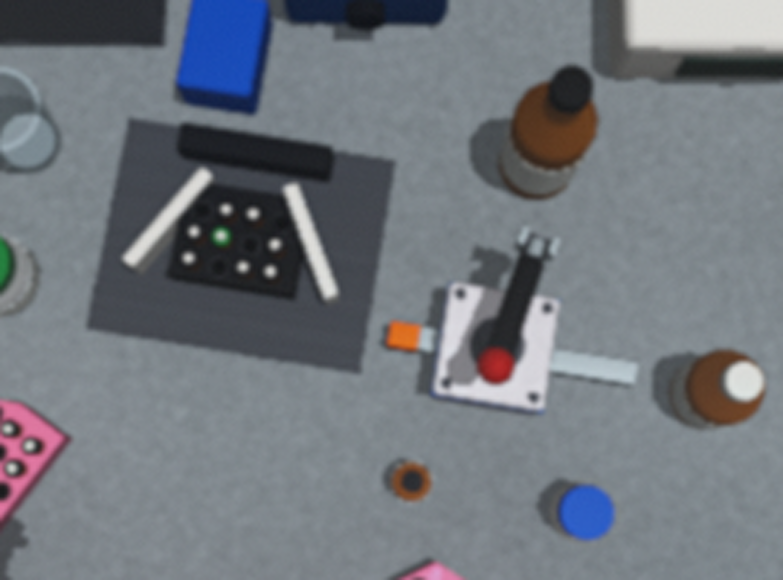

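View pics/side4z.png

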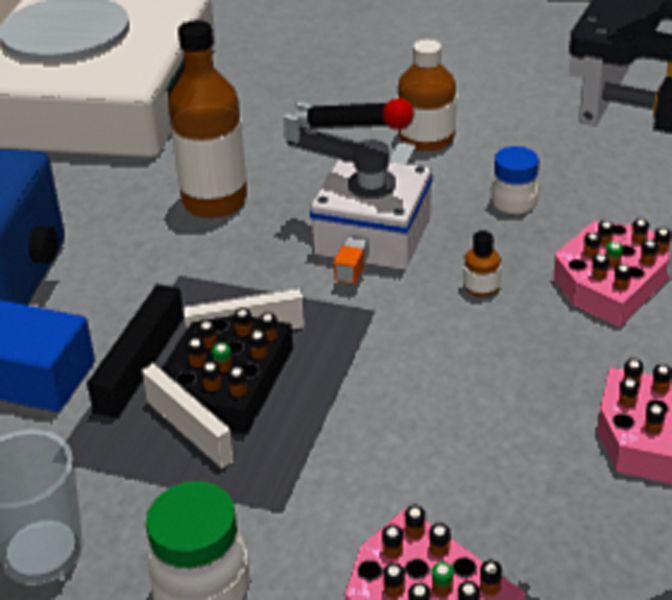

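The rack's tapered nose faces lie against both guides (around px 240,250 in the crop). Next I measure the rack's pose and the ball and handle.

```bash
python3 - <<'E'
from h import *
c=dict(np.load('pics/top4.npz'));d=dict(np.load('pics/side4.npz'))
yaw=-.1593;ex=np.array([np.cos(yaw),np.sin(yaw)]);ey=np.array([-ex[1],ex[0]]);nest=np.array([644.3,158.2]);hub=nest-56*ex-190*ey
W=cloud(c);q=W[...,:2]-nest;nx,ny=q@ex,q@ey;Z=W[...,2]
m=(abs(ny)<60)&(nx>-60)&(nx<-2)&(Z>17)&(c['color'].max(-1)<110)
n,l,s,ce=cv2.connectedComponentsWithStats(m.astype(np.uint8));k=l==1+np.argmax(s[1:,4])
print('rack nx range',nx[k].min(),nx[k].max(),'ny',np.percentile(ny[k],[0,1,99,100]))
for b in range(-40,41,20):
    kk=k&(abs(ny-b)<8);print(b,nx[kk].min().round(1),end=' ')
print()
rays=[]
for im in(c,d):
    h=cv2.cvtColor(im['color'],cv2.COLOR_BGR2HSV);m=((h[...,0]<5)|(h[...,0]>174))&(h[...,1]>170)&(h[...,2]>90)
    m[:, :]&=True
    n,l,s,ce=cv2.connectedComponentsWithStats(m.astype(np.uint8))
    P=np.array(im['pose']);best=None
    for i in range(1,n):
        if s[i,4]<30: continue
        p=pt(im,*ce[i],z=120)
        if np.linalg.norm(p[:2]-[540,-13])<40:
            print(ce[i],s[i]);o=P[:3,3];rays.append((o,(p-o)/np.linalg.norm(p-o)))
(o1,a),(o2,b)=rays
t=np.linalg.lstsq(np.array([a,-b]).T,o2-o1,rcond=None)[0];p1=o1+t[0]*a;p2=o2+t[1]*b
B=(p1+p2)/2;print('ball',B,'gap',np.linalg.norm(p1-p2),'hub',hub)
# sleeve points
h=cv2.cvtColor(c['color'],cv2.COLOR_BGR2HSV)
m=(Z>95)&(Z<130)&(h[...,2]<60)&(np.hypot(W[...,0]-hub[0],W[...,1]-hub[1])<75)
Q=W[m];v=cv2.fitLine(Q[:,:2].astype(np.float32),cv2.DIST_HUBER,0,.01,.01).ravel();v=v if v[0]>0 else -v
th=np.arctan2(v[1],v[0]);print('sleeve dir',th,'pt',v[2:],'crank',th-yaw+.6,len(Q))
dd=B[:2]-hub;print('hub->ball angle',np.arctan2(-dd[1],-dd[0]),np.linalg.norm(dd))
u=np.array([np.cos(th),np.sin(th)])
print('radial ball',dd@u,'lat',dd@[-u[1],u[0]],'grip from z',np.arcsin((B[2]-95)/93),'from r',np.arccos(np.clip((65-dd@u)/93,-1,1)))
E
```

```text
rack nx range -38.77147190786673 -2.133249745980478 ny [-45.33306014 -44.95064297  50.12563368  57.2900652 ]
-40 -38.6 -20 -38.5 0 -38.6 20 -38.8 40 -38.7 
[320.55294118 215.47058824] [316 211  10  10  85]
[285.42201835 176.41284404] [280 171  12  12 109]
ball [537.11643871 -12.47338281 123.38349173] gap 2.254230797449234 hub [558.86988978 -20.51120913]
sleeve dir -0.3524895 pt [578.32697  -26.134756] crank 0.40681052 277
hub->ball angle -0.35393706778429745 23.190931104115922
radial ball -23.190906456255945 lat 0.0335701278815485 grip from z 0.3101472201663075 from r 0.32299411337499795
```

jog_arm(
  series=[0,0,-0.18,0.02,-0.03,0,0.06,0,0,-0.36,0.04,-0.06,0,0.06,0,0,-0.54,0.07,-0.1,0,0.06,0,0,-0.72,0.1,-0.14,0,0.06,0,0,-0.9,0.13,-0.18,0,0.06,0,0,-1.08,0.16,-0.23,0,0.06,0,0,-1.26,0.19,-0.27,0,0.06,0,0,-1.44,0.2066,-0.3022,0,0.06,0,0,-1.62,0.2066,-0.3022,0,0.06,0,0,-1.636,0.2066,-0.3022,0,0.06,0,0,-1.636,0.2066,-0.3022,0,0.06,0,0,-1.636,0.2066,-0.3022,-0.02,0.06,0,0,-1.636,0.2066,-0.3022,-0.02,0.06],
)

```text
clock: 10.1
eef_pos: [536.6, -11.9, 211.6]
eef_rot: [0.262, 1.569, 3.053]
wrist_force: [0.1, -1.1, -0.5]
finger_gap: 49.6
```

```bash
python3 - <<'E'
from h import *
s,r=tool();print(s['clock'],s['eef_pos'],s['joints'],r.as_matrix().round(3))
E
```

```text
10.1 [536.56348654 -11.93437712 211.55925031] [-9.04843225e-02  2.82295898e-01  1.57433244e+00 -4.94481257e-06
  1.28707317e+00  1.83009383e+00] [[-0.002 -0.343 -0.939]
 [ 0.    -0.939  0.343]
 [-1.     0.001  0.002]]
```

jog_arm(
  series=[0,0,0,0,0,-0.04,0.06,0,0,0,0,0,-0.08,0.06,0,0,0,0,0,-0.088,0.06,0,0,0,0,0,-0.088,0.06,0,0,0,0,0,-0.088,-0.6,0,0,0,0,0,-0.088,-0.8,0,0,0,0,0,-0.088,-1,0,0,0,0,0,-0.088,-1,0,0,0,0,0,-0.088,-1],
  squeeze=25,
)

```text
clock: 11.22
eef_pos: [537.3, -12.4, 124.8]
eef_rot: [-2.766, 1.57, 0.023]
wrist_force: [-0.4, 0.5, 2.9]
finger_gap: 22.3
```

```bash
python3 - <<'E'
from h import *
d=grab('side','side5');cv2.imwrite('pics/side5z.png',cv2.resize(d['color'][100:280,180:400],None,fx=3.3,fy=3.3,interpolation=cv2.INTER_CUBIC))
# arc offsets from current grip .31
u=np.array([.9385,-.3453])
for g in np.arange(.41,1.62,.1):
    r=93*(np.cos(.313)-np.cos(g));z=93*(np.sin(g)-np.sin(.313));print(round(g,2),(r*u).round(1),round(z,1))
E
```

```text
0.41 [ 3.  -1.1] 8.4
0.51 [ 6.9 -2.5] 16.8
0.61 [11.5 -4.2] 24.6
0.71 [16.8 -6.2] 32.0
0.81 [22.9 -8.4] 38.7
0.91 [ 29.5 -10.8] 44.8
1.01 [ 36.6 -13.5] 50.1
1.11 [ 44.2 -16.3] 54.7
1.21 [ 52.2 -19.2] 58.4
1.31 [ 60.5 -22.3] 61.2
1.41 [ 69.1 -25.4] 63.2
1.51 [ 77.7 -28.6] 64.2
1.61 [ 86.5 -31.8] 64.3
```

View pics/side5z.png

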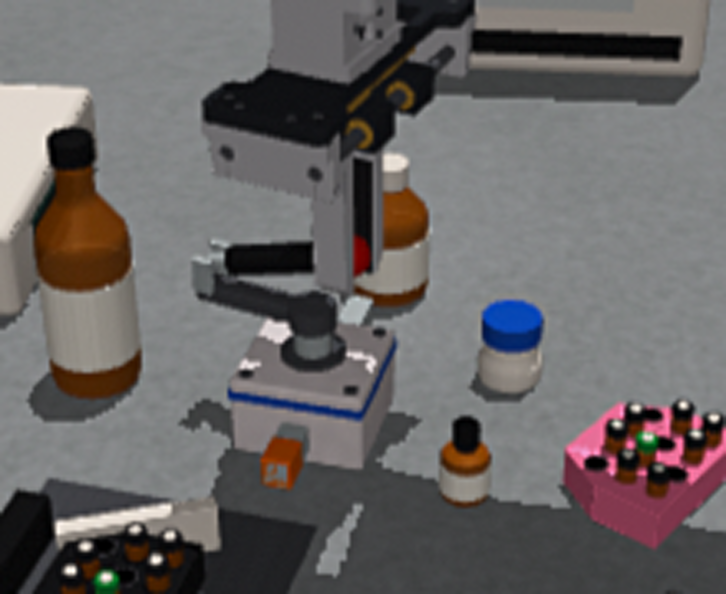

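jog_arm(
  series=[0,0,0,0.0015,-0.0005,0.004,-1,0,0,0,0.003,-0.0011,0.0084,-1,0,0,0,0.005,-0.0018,0.0125,-1,0,0,0,0.0069,-0.0025,0.0168,-1,0,0,0,0.0092,-0.0034,0.0207,-1,0,0,0,0.0115,-0.0042,0.0246,-1,0,0,0,0.0142,-0.0052,0.0283,-1,0,0,0,0.0168,-0.0062,0.032,-1,0,0,0,0.0168,-0.0062,0.032,-1],
)

```text
clock: 12.4
eef_pos: [554.6, -18.7, 157.1]
eef_rot: [-2.945, 1.569, -0.156]
wrist_force: [0.2, 1.5, 1.4]
finger_gap: 22.9
```

```bash
python3 - <<'E'
from h import *
d=grab('side','side6');cv2.imwrite('pics/side6z.png',cv2.resize(d['color'][60:280,180:400],None,fx=2.7,fy=2.7,interpolation=cv2.INTER_CUBIC))
E
```

```text
(no output)
```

View pics/side6z.png

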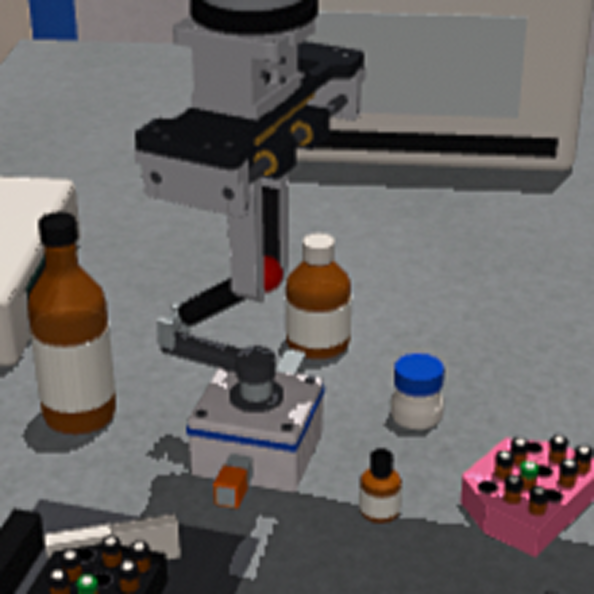

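jog_arm(
  series=[0,0,0,0.003,-0.0011,0.0034,-1,0,0,0,0.0061,-0.0022,0.0067,-1,0,0,0,0.0094,-0.0034,0.0098,-1,0,0,0,0.0127,-0.0046,0.0128,-1,0,0,0,0.0162,-0.006,0.0155,-1,0,0,0,0.0198,-0.0073,0.0181,-1,0,0,0,0.0236,-0.0087,0.0205,-1,0,0,0,0.0274,-0.0101,0.0227,-1,0,0,0,0.0314,-0.0115,0.0247,-1,0,0,0,0.0354,-0.013,0.0264,-1,0,0,0,0.0395,-0.0145,0.0279,-1,0,0,0,0.0437,-0.0161,0.0292,-1,0,0,0,0.048,-0.0177,0.0303,-1,0,0,0,0.0523,-0.0192,0.0312,-1,0,0,0,0.0566,-0.0208,0.0318,-1,0,0,0,0.0609,-0.0224,0.0322,-1,0,0,0,0.0653,-0.024,0.0323,-1,0,0,0,0.068,-0.025,0.0323,-1,0,0,0,0.068,-0.025,0.0323,-1],
)

```text
clock: 14.82
eef_pos: [622.1, -43.6, 188.6]
eef_rot: [0.119, 1.571, 2.907]
wrist_force: [1.5, 0.3, 0.1]
finger_gap: 0.1
```

```bash
python3 - <<'E'
from h import *
s,r=tool();print(s['eef_pos'],s['wrist_force'],s['joints'])
d=grab('side','side7');cv2.imwrite('pics/side7z.png',cv2.resize(d['color'][40:280,180:400],None,fx=2.5,fy=2.5,interpolation=cv2.INTER_CUBIC))
E
```

```text
[622.05679849 -43.59907519 188.5986489 ] [1.45160353 0.29246595 0.05954928] [-1.28709038e-01  4.92728643e-01  1.33839220e+00  2.06262392e-05
  1.31065965e+00  1.79532355e+00]
```

View pics/side7z.png

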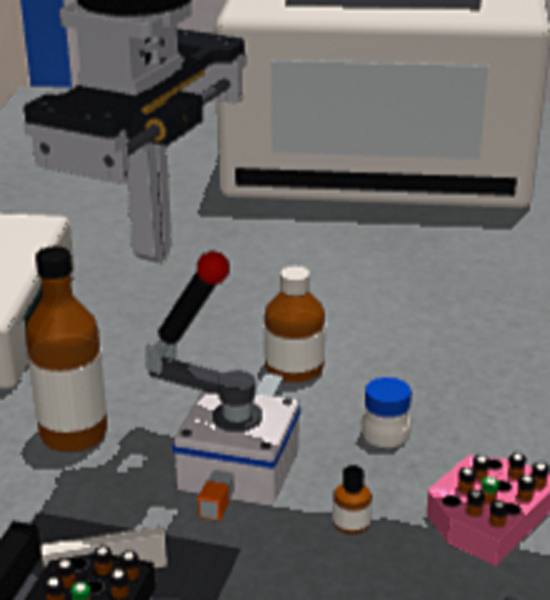

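The ball slipped out of the pads partway, and the handle now stands at about 0.9 rad. I'll push it the rest of the way from behind, with the fingers nearly shut to make a cradle.

jog_arm(
  series=[0,0,0,0,0,0.05,-0.79,0,0,0,-0.04,0.015,0.05,-0.79,0,0,0,-0.096,0.035,0.05,-0.79,0,0,0,-0.096,0.035,0.05,-0.79,0,0,0,-0.096,0.035,0,-0.79,0,0,0,-0.096,0.035,-0.02,-0.79,0,0,0,-0.096,0.035,-0.02,-0.79],
)

```text
clock: 15.75
eef_pos: [526.1, -8.7, 167.8]
eef_rot: [0.267, 1.569, 3.056]
wrist_force: [0.1, -0.4, 0.7]
finger_gap: 10.0
```

```bash
python3 - <<'E'
from h import *
s,r=tool();print(s['eef_pos'],s['wrist_force'],s['joints'])
d=grab('side','side8');cv2.imwrite('pics/side8z.png',cv2.resize(d['color'][40:280,180:400],None,fx=2.5,fy=2.5,interpolation=cv2.INTER_CUBIC))
c=grab('top','top8');cv2.imwrite('pics/top8z.png',cv2.resize(c['color'][90:290,200:420],None,fx=2.9,fy=2.9,interpolation=cv2.INTER_CUBIC))
E
```

```text
[526.101328    -8.74183846 167.80151788] [ 0.10457099 -0.43992     0.69093318] [-8.62295520e-02  3.02562349e-01  1.65505367e+00 -3.22330205e-07
  1.18598208e+00  1.83797859e+00]
```

View pics/side8z.png

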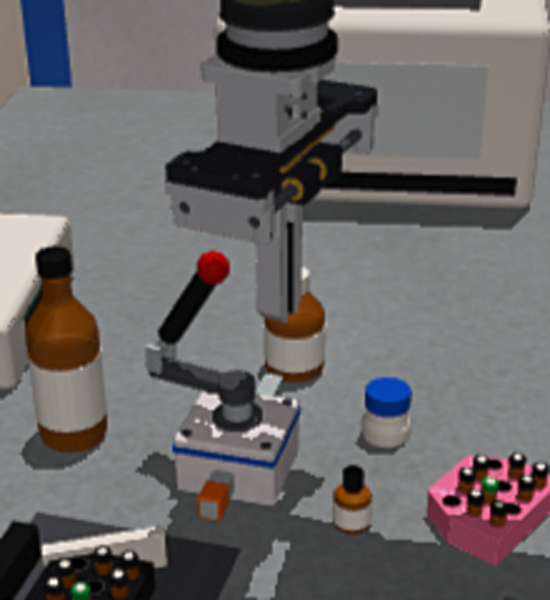

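View pics/top8z.png

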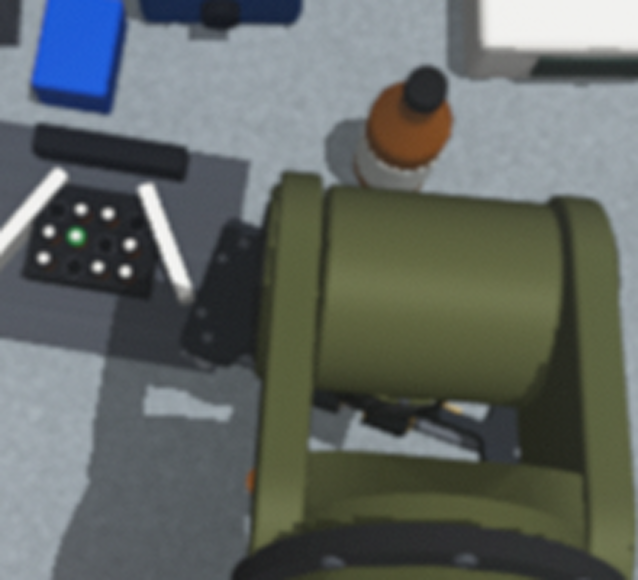

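```bash
cat >> h.py <<'E'
yaw=-.1593;ex=np.array([np.cos(yaw),np.sin(yaw)]);ey=np.array([-ex[1],ex[0]]);nest=np.array([644.3,158.2]);hub=nest-56*ex-190*ey
def sideball(d):
    h=cv2.cvtColor(d['color'],cv2.COLOR_BGR2HSV);m=((h[...,0]<5)|(h[...,0]>174))&(h[...,1]>170)&(h[...,2]>90)
    n,l,s,ce=cv2.connectedComponentsWithStats(m.astype(np.uint8));W=cloud(d);P=np.array(d['pose'])
    for i in range(1,n):
        if s[i,4]<15: continue
        w=W[l==i];a=np.median(w,0);
        if np.linalg.norm(a[:2]-hub)>120: continue
        o=P[:3,3];near=w[np.argsort(((w-o)**2).sum(1))[:10]].mean(0)
        dr=pt(d,*ce[i],z=0)-o;dr/=np.linalg.norm(dr);B=o+dr*(np.linalg.norm(near-o)+12)
        q=B[:2]-hub;print('ball',B.round(1),'r',np.hypot(*q).round(1),'dir',np.arctan2(q[1],q[0]).round(3),'area',s[i,4]);return B
E
python3 - <<'E'
from h import *
for t in('side4','side8'):
    sideball(dict(np.load(f'pics/{t}.npz')))
E
```

```text
ball [535.9 -11.6 123.9] r 24.7 dir 2.77 area 109
ball [560.4  53.8 218.1] r 74.4 dir 1.55 area 108
```

```bash
sed -i 's/near=w\[.*mean(0)/dist=np.median(np.linalg.norm(w-o,axis=1));near=o+(dist-3)*(a-o)\/np.linalg.norm(a-o)/' h.py
python3 - <<'E'
from h import *
for t in('side4','side8'):
    d=dict(np.load(f'pics/{t}.npz'));B=sideball(d)
    q=B[:2]-hub
    for th in(-.353,):
        u=np.array([np.cos(th),np.sin(th)]);print('radial',q@u,'lat',q@[-u[1],u[0]],np.arcsin((B[2]-95)/93))
E
```

```text
ball [535.9 -12.  123.6] r 24.5 dir 2.787 area 109
radial -24.458900115719054 lat 0.03895274868080295 0.31228050248610545
ball [574.2 -25.8 175.8] r 16.2 dir -0.335 area 108
radial 16.21829825483794 lat 0.2875235185154966 1.0538937414627805
```

jog_arm(
  series=[0,0,0,0.014,-0.0052,0,-0.79,0,0,0,0.0235,-0.0086,0,-0.79,0,0,0,0.028,-0.0103,0,-0.79,0,0,0,0.033,-0.0121,0,-0.79,0,0,0,0.0375,-0.0138,0,-0.79,0,0,0,0.042,-0.0155,0,-0.79,0,0,0,0.047,-0.0173,0,-0.79,0,0,0,0.0516,-0.019,0,-0.79,0,0,0,0.0563,-0.0207,0,-0.79,0,0,0,0.061,-0.0224,0,-0.79,0,0,0,0.0657,-0.0242,0,-0.79,0,0,0,0.07,-0.0258,0,-0.79,0,0,0,0.07,-0.0258,0,-0.79],
)

```text
clock: 17.48
eef_pos: [596.1, -34.2, 168.9]
eef_rot: [-1.771, 1.571, 1.017]
wrist_force: [-1.4, 2.2, 2.6]
finger_gap: 9.9
```

```bash
python3 - <<'E'
from h import *
s,r=tool();print(s['eef_pos'],s['wrist_force'],s['joints'])
d=grab('side','side9');cv2.imwrite('pics/side9z.png',cv2.resize(d['color'][40:280,180:400],None,fx=2.5,fy=2.5,interpolation=cv2.INTER_CUBIC))
sideball(d)
E
```

```text
[596.09816033 -34.2110106  168.88438998] [-1.37164554  2.20930958  2.6183739 ] [-1.18772257e-01  4.51810918e-01  1.44560618e+00  2.66829501e-04
  1.24405822e+00  1.80505073e+00]
ball [617.9 -39.2 189.4] r 61.9 dir -0.307 area 45
```

View pics/side9z.png

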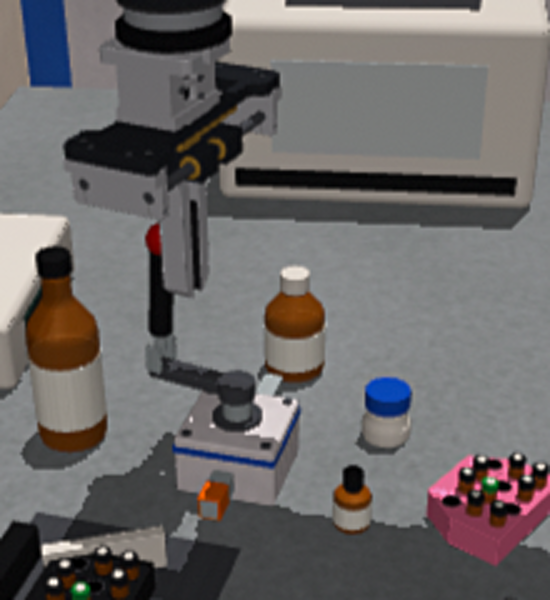

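Nearly upright. I'll push the last few mm gently until it bears on the stop.

jog_arm(
  series=[0,0,0,0.002,-0.0007,0,-0.79,0,0,0,0.004,-0.0015,0,-0.79,0,0,0,0.0056,-0.0021,0,-0.79,0,0,0,0.0056,-0.0021,0,-0.79],
)

```text
clock: 18.02
eef_pos: [601.7, -36.5, 168.7]
eef_rot: [-2.564, 1.571, 0.224]
wrist_force: [-2.4, 3.0, 3.8]
finger_gap: 10.1
```

jog_arm(
  series=[0,0,0,0.001,-0.0004,0,-0.79,0,0,0,0.002,-0.0007,0,-0.79,0,0,0,0.003,-0.0011,0,-0.79,0,0,0,0.003,-0.0011,0,-0.79],
)

```text
clock: 18.52
eef_pos: [603.9, -37.3, 168.6]
eef_rot: [0.104, 1.569, 2.893]
wrist_force: [-11.0, 5.6, 5.7]
finger_gap: 9.8
```

jog_arm(
  series=[0,0,0,-0.01,0.0037,0,-0.79,0,0,0,-0.0375,0.0138,0,-0.79,0,0,0,-0.0375,0.0138,0.05,-0.79,0,0,-0.15,-0.0375,0.0138,0.09,-0.3,0,0,-0.3,-0.0375,0.0138,0.09,0.06,0,0,-0.45,0.01,-0.0053,0.09,0.06,0,0,-0.5,0.0157,-0.0053,0.09,0.06,0,0,-0.5,0.0157,-0.0053,0.09,0.06,0,0,-0.5,0.0157,-0.0053,0.09,0.06],
)

```text
clock: 19.65
eef_pos: [619.9, -42.8, 258.8]
eef_rot: [-3.12, 1.57, -0.83]
wrist_force: [-0.6, 0.9, 0.8]
finger_gap: 49.7
```

```bash
python3 - <<'E'
from h import *
s,r=tool();print(s['eef_pos'],s['wrist_force'],s['joints'])
d=grab('side','side10');cv2.imwrite('pics/side10z.png',cv2.resize(d['color'][40:280,180:400],None,fx=2.5,fy=2.5,interpolation=cv2.INTER_CUBIC))
sideball(d)
E
```

```text
[619.86911278 -42.84758301 258.84248985] [-0.59697688  0.90363475  0.80888409] [-1.27861983e-01  4.40498563e-01  1.25086897e+00 -2.23773005e-04
  1.44996269e+00  2.29488414e+00]
ball [619.8 -42.  189.4] r 64.6 dir -0.339 area 96
```

View pics/side10z.png

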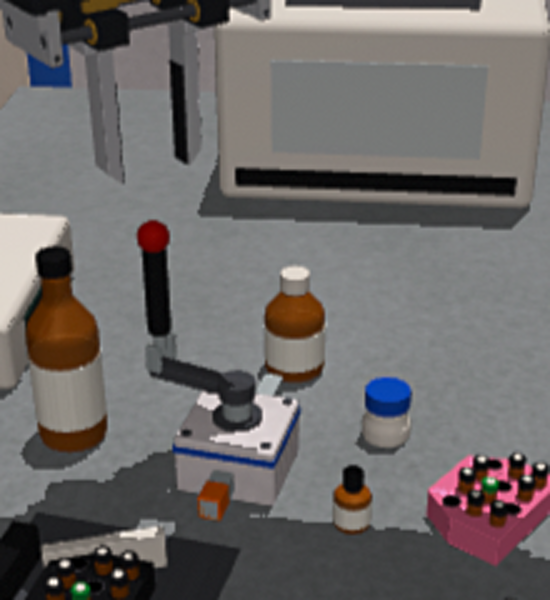

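jog_arm(
  series=[0,0,0,0,0,-0.05,0.06,0,0,0,0,0,-0.09,0.06,0,0,0,0,0,-0.113,0.06,0,0,0,0,0,-0.113,0.06,0,0,0,0,0,-0.113,-0.5,0,0,0,0,0,-0.113,-1,0,0,0,0,0,-0.113,-1,0,0,0,0,0,-0.113,-1,0,0,0,0,0,-0.113,-1],
  squeeze=15,
)

```text
clock: 20.82
eef_pos: [620.6, -42.8, 146.5]
eef_rot: [-2.353, 1.569, -0.065]
wrist_force: [1.5, 0.8, 5.7]
finger_gap: 22.9
```

```bash
python3 - <<'E'
from h import *
s,r=tool();p=s['eef_pos'][:2];print(s['eef_pos'],s['wrist_force'],s['finger_gap'],s['joints'])
H=np.array([559.5,-20.5])
for H in(H,hub):
  q=p-H;print(np.hypot(*q),np.arctan2(q[1],q[0]))
H=np.array([559.5,-20.5])
t0=-.353
for k in range(1,49):
    t=t0+.1*k;print(k,((H+66*np.array([np.cos(t),np.sin(t)])-[619.9,-43.0])/1000).round(4))
E
```

```text
[620.64395979 -42.84993454 146.45234465] [1.53962091 0.77169314 5.69206037] 22.92287316223358 [-1.27832570e-01  5.27016234e-01  1.38858588e+00  9.42366103e-05
  1.22458992e+00  2.29611084e+00]
65.10071729751834 -0.35044222071729236
65.6890735096681 -0.3469887781213777
1 [0.0035 0.006 ]
2 [0.0048 0.0124]
3 [0.0055 0.019 ]
4 [0.0055 0.0256]
5 [0.0049 0.0322]
6 [0.0036 0.0386]
7 [0.0017 0.0449]
8 [-0.0009  0.051 ]
9 [-0.004   0.0568]
10 [-0.0077  0.0623]
11 [-0.012   0.0673]
12 [-0.0167  0.072 ]
13 [-0.0218  0.0761]
14 [-0.0274  0.0797]
15 [-0.0333  0.0827]
16 [-0.0394  0.0851]
17 [-0.0458  0.0869]
18 [-0.0523  0.088 ]
19 [-0.0588  0.0885]
20 [-0.0654  0.0883]
21 [-0.072   0.0875]
22 [-0.0784  0.086 ]
23 [-0.0846  0.0839]
24 [-0.0907  0.0812]
25 [-0.0964  0.0778]
26 [-0.1017  0.074 ]
27 [-0.1066  0.0696]
28 [-0.1111  0.0647]
29 [-0.1151  0.0595]
30 [-0.1185  0.0538]
31 [-0.1213  0.0479]
32 [-0.1236  0.0417]
33 [-0.1252  0.0353]
34 [-0.1261  0.0287]
35 [-0.1264  0.0221]
36 [-0.126   0.0156]
37 [-0.125  0.009]
38 [-0.1233  0.0027]
39 [-0.1211 -0.0035]
40 [-0.1181 -0.0095]
41 [-0.1147 -0.0151]
42 [-0.1106 -0.0203]
43 [-0.1061 -0.0251]
44 [-0.1011 -0.0294]
45 [-0.0958 -0.0332]
46 [-0.09   -0.0365]
47 [-0.084  -0.0391]
48 [-0.0777 -0.0412]
```

jog_arm(
  series=[0,0,0,0,0,0,-0.43,0,0,0.097,0.003,0.006,0,-0.43,0,0,0.194,0.0043,0.0125,0,-0.43,0,0,0.291,0.005,0.019,0,-0.43,0,0,0.388,0.005,0.0256,0,-0.43,0,0,0.485,0.0044,0.0322,0,-0.43,0,0,0.582,0.0031,0.0386,0,-0.43,0,0,0.679,0.0012,0.0449,0,-0.43,0,0,0.776,-0.0014,0.051,0,-0.43,0,0,0.873,-0.0045,0.0568,0,-0.43,0,0,0.97,-0.0082,0.0623,0,-0.43,0,0,0.97,-0.0082,0.0623,0,-0.43],
)

```text
clock: 22.32
eef_pos: [611.8, 19.6, 145.5]
eef_rot: [-0.142, 1.57, 3.116]
wrist_force: [0.0, -0.7, 0.6]
finger_gap: 26.7
```

```bash
python3 - <<'E'
from h import *
s,r=tool();print(s['eef_pos'],s['wrist_force'],s['joints'])
d=grab('side','side11');cv2.imwrite('pics/side11z.png',cv2.resize(d['color'][40:280,180:400],None,fx=2.5,fy=2.5,interpolation=cv2.INTER_CUBIC))
sideball(d)
E
```

```text
[611.78060899  19.57787724 145.45778708] [ 0.04896392 -0.71137124  0.57187474] [-2.78390136e-02  5.07746917e-01  1.42025770e+00 -2.28969359e-06
  1.21439366e+00  1.42646266e+00]
```

View pics/side11z.png

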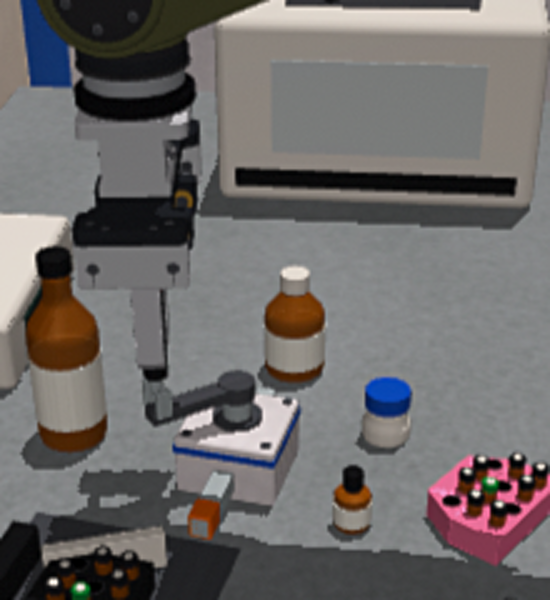

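jog_arm(
  series=[0,0,0.097,-0.0043,0.005,0,-0.43,0,0,0.194,-0.009,0.0097,0,-0.43,0,0,0.291,-0.0141,0.0138,0,-0.43,0,0,0.388,-0.0197,0.0174,0,-0.43,0,0,0.485,-0.0256,0.0204,0,-0.43,0,0,0.582,-0.0317,0.0228,0,-0.43,0,0,0.679,-0.0381,0.0246,0,-0.43,0,0,0.776,-0.0446,0.0257,0,-0.43,0,0,0.873,-0.0511,0.0262,0,-0.43,0,0,0.97,-0.0577,0.026,0,-0.43,0,0,1.067,-0.0643,0.0252,0,-0.43,0,0,1.164,-0.0707,0.0237,0,-0.43,0,0,1.261,-0.0769,0.0216,0,-0.43,0,0,1.358,-0.083,0.0189,0,-0.43,0,0,1.455,-0.0887,0.0155,0,-0.43,0,0,1.455,-0.0887,0.0155,0,-0.43],
)

```text
clock: 24.38
eef_pos: [523.3, 34.7, 145.7]
eef_rot: [-1.56, 1.57, -3.133]
wrist_force: [0.4, 0.2, -0.1]
finger_gap: 26.8
```

```bash
python3 - <<'E'
from h import *
s,r=tool();print(s['eef_pos'],s['wrist_force'],s['joints'])
d=grab('side','side12');cv2.imwrite('pics/side12z.png',cv2.resize(d['color'][40:280,180:400],None,fx=2.5,fy=2.5,interpolation=cv2.INTER_CUBIC))
sideball(d)
E
```

```text
[523.25090033  34.68105416 145.6970878 ] [ 0.42683326  0.18087597 -0.1324895 ] [-3.66558290e-03  3.23509736e-01  1.68329216e+00 -5.10042351e-06
  1.13515968e+00 -1.95015787e-03]
ball [523.4  34.9 189.5] r 65.7 dir 2.14 area 127
```

View pics/side12z.png

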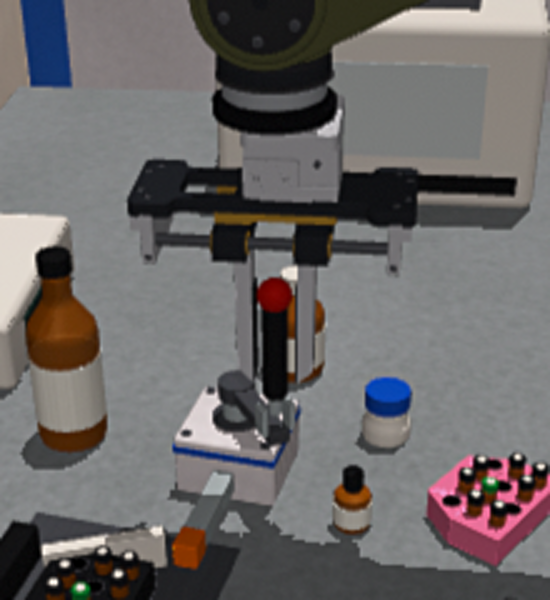

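jog_arm(
  series=[0,0,0.097,-0.0053,-0.0038,0,-0.43,0,0,0.194,-0.0102,-0.0082,0,-0.43,0,0,0.291,-0.0147,-0.0131,0,-0.43,0,0,0.388,-0.0187,-0.0183,0,-0.43,0,0,0.485,-0.0221,-0.024,0,-0.43,0,0,0.582,-0.0249,-0.0299,0,-0.43,0,0,0.679,-0.0272,-0.0361,0,-0.43,0,0,0.776,-0.0288,-0.0425,0,-0.43,0,0,0.873,-0.0297,-0.0491,0,-0.43,0,0,0.97,-0.03,-0.0557,0,-0.43,0,0,1.067,-0.0296,-0.0622,0,-0.43,0,0,1.164,-0.0286,-0.0688,0,-0.43,0,0,1.261,-0.0269,-0.0751,0,-0.43,0,0,1.358,-0.0247,-0.0813,0,-0.43,0,0,1.455,-0.0217,-0.0873,0,-0.43,0,0,1.552,-0.0183,-0.0929,0,-0.43,0,0,1.649,-0.0142,-0.0981,0,-0.43,0,0,1.746,-0.0097,-0.1029,0,-0.43,0,0,1.843,-0.0047,-0.1072,0,-0.43,0,0,1.843,-0.0047,-0.1072,0,-0.43],
)

```text
clock: 26.92
eef_pos: [518.9, -72.4, 145.6]
eef_rot: [2.731, 1.571, 3.001]
wrist_force: [1.2, 0.2, 0.7]
finger_gap: 26.8
```

```bash
python3 - <<'E'
from h import *
s,r=tool();print(s['eef_pos'],s['wrist_force'],s['joints'])
d=grab('side','side13');cv2.imwrite('pics/side13z.png',cv2.resize(d['color'][40:280,180:400],None,fx=2.5,fy=2.5,interpolation=cv2.INTER_CUBIC))
sideball(d)
E
```

```text
[518.91687865 -72.39818043 145.5801924 ] [1.17203838 0.21139157 0.65984574] [-2.08527675e-01  3.22624041e-01  1.68478607e+00 -1.66124350e-05
  1.13440484e+00 -2.04921419e+00]
```

View pics/side13z.png

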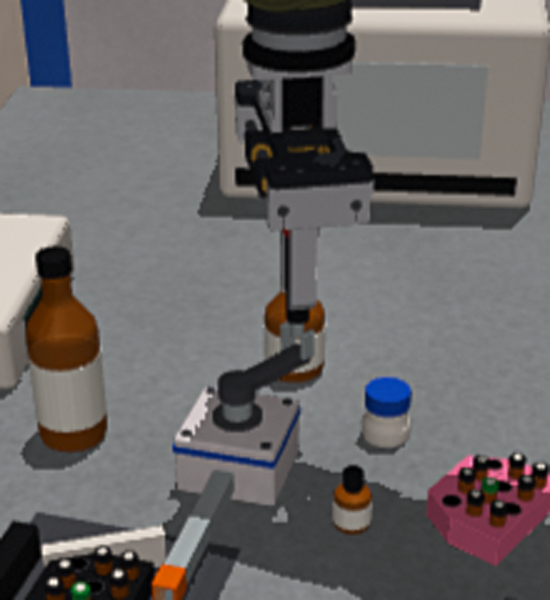

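jog_arm(
  series=[0,0,0.08,0.0053,-0.0038,0,-0.43,0,0,0.16,0.0111,-0.0071,0,-0.43,0,0,0.24,0.0171,-0.0097,0,-0.43,0,0,0.32,0.0202,-0.0108,0,-0.43,0,0,0.35,0.0234,-0.0118,0,-0.43,0,0,0.35,0.0234,-0.0118,0,-0.43],
)

```text
clock: 27.72
eef_pos: [542.1, -84.0, 145.7]
eef_rot: [-2.997, 1.571, -2.376]
wrist_force: [-0.3, 0.5, -0.9]
finger_gap: 26.6
```

jog_arm(
  series=[0,0,0,0.002,-0.0005,0,-0.43,0,0,0,0.004,-0.001,0,-0.43,0,0,0,0.004,-0.001,0,-0.43],
)

```text
clock: 28.1
eef_pos: [544.9, -84.4, 145.4]
eef_rot: [2.177, 1.567, 2.8]
wrist_force: [-12.9, 7.0, 4.2]
finger_gap: 27.1
```

jog_arm(
  series=[0,0,0,-0.0045,0.001,0,-0.43,0,0,0,-0.0045,0.001,0,-0.1,0,0,0,-0.0045,0.001,0,-0.1,0,0,0,-0.0045,0.001,0.04,-0.1,0,0,0,-0.0045,0.001,0.09,-0.1,0,0,0,-0.0045,0.001,0.12,-0.1,0,0,0,-0.05,0.05,0.12,-0.1,0,0,0,-0.09,0.1,0.12,-0.1,0,0,0,-0.13,0.15,0.12,-0.1,0,0,0,-0.16,0.2,0.12,-0.1,0,0,0,-0.18,0.25,0.12,-0.1,0,0,0,-0.2,0.3,0.12,-0.1,0,0,0,-0.21,0.36,0.12,-0.1,0,0,0,-0.21,0.37,0.12,-0.1,0,0,0,-0.21,0.37,0.12,-0.1],
)

```text
clock: 29.98
eef_pos: [336.2, 284.9, 265.6]
eef_rot: [-2.594, 1.57, -1.97]
wrist_force: [0.5, 0.5, 0.3]
finger_gap: 42.6
```

```bash
python3 - <<'E'
from h import *
s,r=tool();print(s['clock'],s['eef_pos'],s['wrist_force'])
d=grab('side','side14');cv2.imwrite('pics/side14z.png',cv2.resize(d['color'][100:350,120:400],None,fx=2.4,fy=2.4,interpolation=cv2.INTER_CUBIC))
c=grab('top','top14');cv2.imwrite('pics/top14z.png',cv2.resize(c['color'][90:290,150:420],None,fx=2.9,fy=2.9,interpolation=cv2.INTER_CUBIC))
B=sideball(d);print('grip', np.arcsin(min(1,(B[2]-95)/93)))
h=cv2.cvtColor(c['color'],cv2.COLOR_BGR2HSV);W=cloud(c)
q=W[...,:2]-nest;nx,ny=q@ex,q@ey
m=(h[...,0]>5)&(h[...,0]<18)&(h[...,1]>190)&(h[...,2]>180)&(abs(nx+56)<30)&(ny>-140)&(ny<40)
print('orange tip ny',np.percentile(ny[m],[1,50,99]),'nx',np.median(nx[m]),m.sum())
k=(abs(ny)<60)&(nx>-47)&(nx<-2)&(W[...,2]>17)&(c['color'].max(-1)<110)
for b in range(-40,41,20):
    kk=k&(abs(ny-b)<8);print(b,nx[kk].min().round(1),end=' ')
E
```

```text
29.975 [336.16593102 284.9289041  265.58890108] [0.47381893 0.48811403 0.29029106]
ball [541.  -82.9 190.2] r 64.9 dir -1.849 area 109
grip 1.5707963267948966
orange tip ny [-29.2083075  -20.8883452  -12.42848111] nx -54.86402237505074 67
-40 -38.5 -20 -38.7 0 -38.6 20 -38.8 40 -38.5
```

View pics/side14z.png

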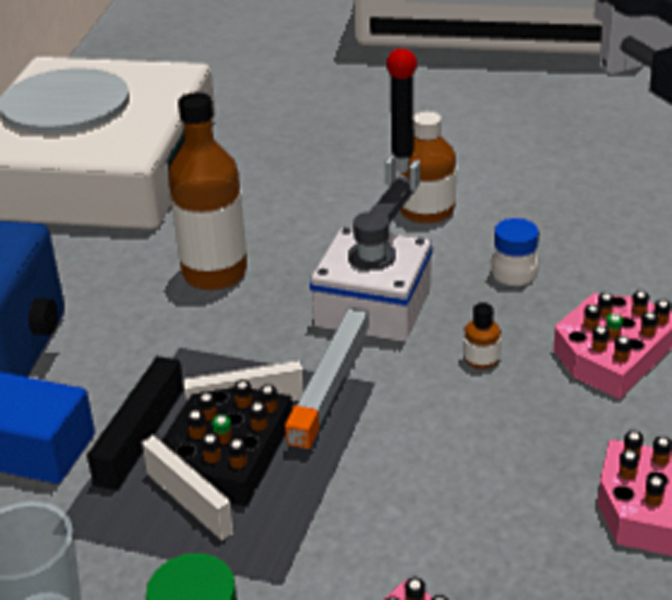

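View pics/top14z.png

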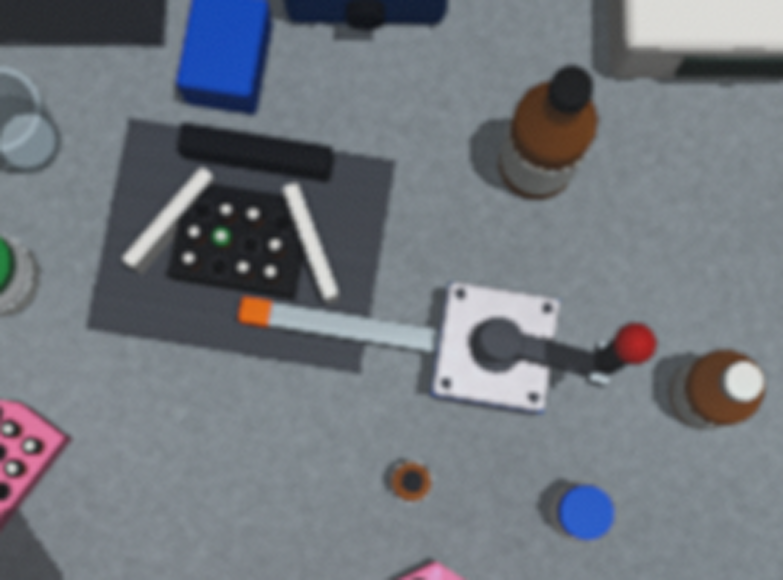

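```bash
python3 -c "
from cell import manip
print(manip.sign_off())"
```

```text
the job is handed in; nothing more can be done
None
```

The rack is home in the guides, the handle stands upright and the crank is wound to its end stop with the bolt shut. I handed the job in at about 30 s of the 72 s allowed; no verdict is reported.

- **Rack:** I pushed it nose first with two fingers until it stalled at about 33 N. The last top view puts its rear edge within 0.3 mm of square. It lies 38.5–38.8 mm behind nest against a nominal 40 mm, a difference about as large as the image blur.
- **Handle:** I first gripped the ball to lift it, but it slipped out at about 1 rad. I then pushed the handle upright from behind until the force rose to about 12 N at the stop. The last view shows the ball at 190 mm height and 65 mm radius, so upright.
- **Crank and bolt:** I wound the crank with the fingers loosely around the handle until about 15 N at the end stop. The ball's direction gives a crank angle of about 5.19 rad. The bolt tip measures about 12 mm short of the rack's centre line against 10.6 mm expected. Taken alone that is about 112.5 mm of travel, above the 110 mm needed but within the 2 mm calibration error.
- **Other checks:** The bystanders in the last pictures look unmoved by eye; I did not measure them. The wrist force reads zero and the arm stands clear of everything.

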